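# Cock the spring striker of the crown impact tester

### The arm

A 7-joint arm with a two-finger parallel gripper is mounted at the origin on a cart in front of the work surface, level with it; the furniture and walls round the work are solid. World frame = base frame: x ahead of the robot, y to its left, z up, the work surface at z = 0. Lengths are in m, angles in rad, forces in N, time in s.
With the tool pointing down it reaches from about 0.4 to 0.875 m from the base axis. Payload 19.3 kg.
Tool frame: the origin (TCP) lies between the finger pads; the fingertips stand bot.tcp_to_tips ahead of it and the grasp point (between the pads) is the TCP (bot.tcp_to_tips is the distance from the TCP to the fingertips, in m); z points along the fingers, y is the line along which they close (so a half turn about z gives the same grasp; the last joint's range is limited). The gripper opens to 85 mm and grips with 20 to 120 N. Pads are 22 mm wide; open, the fingers measure 114 mm over their backs; the gripper's body (76 mm by 85 mm) begins 54 mm behind the grasp point. The pads swing forward as they close: fully open they stand 13 mm farther back than shut.
Start: joints at [-1.206, 0.521, -0.036, 1.599, 0.021, 1.021, -0.113], TCP at [0.263, 0.567, 0.25] pointing down, gripper open.
Joint ranges: [-2.91, 2.91], [-0.3, 2.13], [-1.5, 1.42], [0.17, 2.43], [-1.26, 4.41], [0.16, 1.93], [-2.52, 2.52]. Speed limits (rad/s): [1.89, 1.89, 2.39, 2.39, 3.01, 3.01, 3.01].

### API

Orientations are given as [roll, pitch, yaw] about the fixed x, y, z axes, in that order (R = Rz(yaw) Ry(pitch) Rx(roll)).
In Python, from workcell import telemetry, grab_frame, bot gives the robot as it stands. The module is installed in compiled form; this text tells all that it offers.
- The arm moves only by the shell command python3 -m crank 'ROWS' [FORCE]. ROWS is text: rows parted by semicolons, each of 7 numbers parted by spaces: the finger opening in m, from 0 to 0.0854, then the shift along the tool's x, y, z in m, then the turn, a rotation vector about the tool's x, y, z in degrees. A call has exactly 8 rows; each row shifts and turns the commanded pose from where the row before left it, along the tool's axes as they then stand; what a row does not reach is not made up. A row lasts 1/12 s, in which the tool goes at most 41.7 mm and 7.16 degrees, less where a joint would pass 70% of its speed; a pose out of reach is approached as far as the arm can. A call with a gripper value outside its range is refused whole. The fingers move at their own pace and stop on an object; FORCE is the grip in N (left out, the last holds). Time passes only in rows, so rows that do not move let the fingers close, or fill a call up. It gives the time, the measured TCP pose, the force, the opening and the grip force at its end, in the units of the state.
- telemetry.observe(): the state, without advancing time (a new reading comes with each control period).
- grab_frame(name): name is "scene" or "top" or "wrist"; returns a dict with "pixels" (480x640x3 uint8, red, green, blue), "depth" (480x640 float32, m along the optical axis (not along the pixel's ray), 0 where there is no reading), "vertical_fov" (degrees; the focal length in pixels is half the picture's height over the tangent of half this angle, whatever the lens; pixels are square), "cx", "cy" (the principal point, pixels), "R" (3x3) and "t" (3): a world point X has camera coordinates R X + t; the wrist camera has in their place "hand_eye" (4x4, takes a point from camera to tool coordinates, whose origin is the TCP and whose axes are the flange's). Camera axes: x right, y down, z forward; pixel columns grow to the right and rows downward; lengths in m; the calibration is good to about 2 mm. A picture is of the moment at which its call begins: read the wrist's pose just before it.
- bot.job_done(): hands the job in; it is judged then, once.
The state is a dict: "clock": time; "qpos": joint angles; "qd": joint speeds; "joint_efforts": joint torques, N m; "position": TCP position; "tool_rot": TCP orientation; "force": force on the tool from outside, world axes, zero at the start; "moment": the same for the moment, N m; "grip_width": finger opening in m; "finger_force": force on a finger pad.
Only numpy, scipy, OpenCV 4.12 (cv2) and the standard library are available. Lean on these libraries where they do the work, as an engineer would, in place of code of your own. Each camera call takes 0.05 s, during which the arm holds its last target. There are 200 camera calls.

### The job

Get the crown impact tester ready to strike: draw its sprung striker arm back by the black upright handle until the hair-trigger catch has snapped in, without ramming the buffer behind it, then ease the arm gently forward until it hangs on the catch and let go, never letting the arm snap or fire. Then swing the safety bar by its black knob round in front of the arm, fully home against its stop, and leave the things standing round the tester where they are.

Things in the scene. Friction and masses are not known exactly. Their poses are not given: they have to be found in the camera images.
- tester: Bench impact tester, fixed: grey base plate 245 x 315 mm, top 12 mm above the worktop. Origin at worktop height under the striker arm's vertical pivot; the plate spans x -197..+47, y -90..+225 mm in this frame. At arm angle a the arm points along 100 degrees + a (counterclockwise from the x axis). A small vice with a plaster die faces the hammer head. All but the two handles is below 75 mm.
- quadrant (a point): Fixed point on the base plate, 155 mm from the pivot, in the arm's direction at 1.2 rad: the middle of the curved quadrant along which a dark steel carriage with catch and buffer is clamped. Where it is clamped differs each time and is not reported: the arm hooks somewhere between 1.05 and 1.35 rad, to be seen or felt. 0.022 rad further (2.6 mm at the handle) it meets the buffer.
- head_path (a point): Fixed point 54 mm above point quadrant, at catch height. The catch is a steel claw with a light spring: the 6 mm pin on the hammer head pushes it aside with about 1 N extra drag at the handle and snaps in before the pin by itself, always before the arm meets the buffer. Its tail, a small upright plate further back (top 73 mm above the worktop), is the hair trigger: about 2 N there fires the arm.
- pivot (a point): Point on the arm's pivot axis (vertical), 108 mm above the worktop; the middle of the circle on which the striker handle travels.
- striker (a joint): Striker arm angle, rad: 0 at rest, grows as it is drawn back (counterclockwise from above), at most 1.6. Its spring pulls back with 0.405 N m at 0 plus 0.45 N m per rad (felt at the handle: about 3 N at rest, 6 to 8 N where it hooks). Let loose it snaps; going forward faster than 1 rad/s (120 mm/s at the handle) counts as a snap, also over the few mm from buffer to catch.
- striker_grip (a point): On the axis of the arm's upright handle: a black round rod, 14 mm diameter, 120 mm from the pivot axis, from the arm (50 mm) to its top at 127 mm above the worktop; this point is at 108 mm. The aluminium arm is 14 mm wide; the steel hammer head at its end reaches 164 mm from the pivot.
- buffer (a joint): How far the round black rubber buffer on the carriage (12 mm diameter, met by the arm 80 mm from the pivot) is pressed in, in m: 0 free. Sprung with 3 N per mm, which adds about 1 N at the handle per mm of handle travel. More than 5 mm counts as rammed.
- safety_bar (a joint): Safety bar angle, rad: starts at 0 to 0.25 (open, clear of the arm), grows counterclockwise from above; 1.5 is fully home against its stop, pointing towards the arm's pivot, in front of the cocked arm. Stays where it is put: about 1 N at its knob turns it. Closed too early it blocks the arm's way.
- safety_pivot (a point): On the safety bar's vertical pivot axis, 210 mm from the striker's pivot in the direction 125 degrees of the tester's frame, 92 mm above the worktop (the bar lies lower, at 37 to 49 mm). At safety angle b the 72 mm long bar points along 215 degrees + b in the tester's frame.
- safety_grip (a point): Point on the axis of the safety bar's upright black knob, a round rod of 14 mm diameter, 50 mm from the safety bar's pivot, top at 108 mm above the worktop; this point is at 92 mm.
- hardener_bottle: Bystander: small brown bottle with white cap, 34 mm wide, 77 mm high, behind the tester; origin under its middle.
- working_cast: Bystander: quarter-arch plaster cast on a pale blue base, 49 x 47 x 45 mm, at the right of the tester; origin under its middle.
- bur_tin: Bystander: open round tin, 48 mm wide, 12 mm high, behind the tester; origin under its middle.

How it is judged:
On the way, in this order (a step that is already met when the one before it is completed fails the run):
1. the striker arm is drawn back, hangs on its catch at rest, and the hand has let go of its handle (value of joint striker above 0.95 rad and velocity of joint striker between -0.05 and 0.05 rad/s and distance between the grasp point and striker_grip above 0.05 m), for 0.2 s.
2. the safety bar is swung home in front of the cocked arm (value of joint safety_bar above 1.38 rad and value of joint striker above 0.95 rad), for 0.2 s.
At the end, for the whole second after the job is handed in: The striker arm hangs at rest on its catch (beyond 0.95 rad), the safety bar is home (beyond 1.38 of 1.5 rad), and the hand is away from both handles (50 mm from the striker's, 30 mm from the knob) (all of step 2 and velocity of joint striker between -0.05 and 0.05 rad/s and distance between the grasp point and striker_grip above 0.05 m and distance between the grasp point and safety_grip above 0.03 m); the robot touches nothing.
It fails at once if the striker arm snaps forward or is fired (faster than 1 rad/s) (velocity of joint striker below -1 rad/s).
It fails at once if the buffer is rammed (pressed in more than 5 mm) (value of joint buffer above 0.005 m).
It fails at once if a bystander is moved more than 15 mm or tipped (distance of any of hardener_bottle, working_cast, bur_tin from where it was at the start of the episode above 0.015 m or angle between any of hardener_bottle, working_cast, bur_tin's own z axis and vertical above 0.4 rad).
It also fails if it takes over 72 s, if anything falls off the work surface, if the arm or the gripper's body presses on something with over 40 N, if the wrist force passes 120 N, or if a joint passes its speed limit or range.

## Working session

There is one attempt and no reset: what is moved stays moved. The work goes in short steps, Python scripts to look and compute and a shell command to move; the robot and the scene stay as the last step left them, time stands still between calls to the robot, and variables do not carry over. Pictures are saved under pics/ and viewed, at most 10 in all, crops included, and the job is handed in when it is done.

```bash
mkdir -p pics
cat > h.py <<'E'
import numpy as np, cv2
from workcell import telemetry, grab_frame, bot
from scipy.spatial.transform import Rotation as Ro
def cam(name):
    s=telemetry.observe(); f=grab_frame(name)
    F=240/np.tan(np.radians(f["vertical_fov"])/2); K=(F,f["cx"],f["cy"])
    if "R" in f: R=np.array(f["R"]).T; c=-R@np.array(f["t"])
    else:
        H=np.array(f["hand_eye"]); r=np.array(s["tool_rot"])
        T=Ro.from_euler('xyz',r).as_matrix() if r.size==3 else (r if r.size==9 else Ro.from_quat(r).as_matrix())
        R=T@H[:3,:3]; c=T@H[:3,3]+np.array(s["position"])
    return f,K,R,c
def ray(K,R,c,u,v,z):
    d=R@np.array([(u-K[1])/K[0],(v-K[2])/K[0],1]); return c+d*(z-c[2])/d[2]
def cloud(f,K,R,c):
    v,u=np.mgrid[:480,:640]; D=f["depth"]
    P=np.stack([(u-K[1])/K[0]*D,(v-K[2])/K[0]*D,D],-1)@R.T+c
    P[D==0]=np.nan; return P
E
python3 - <<'E'
from h import *
s=telemetry.observe(); print({k:np.round(v,3).tolist() for k,v in s.items()}, bot.tcp_to_tips)
for n in("scene","top"):
    f,K,R,c=cam(n); cv2.imwrite(f"pics/{n}.png",f["pixels"][...,::-1]); print(n,c,R[:,2],K)
E
```

```text
{'clock': 0.0, 'qpos': [-1.206, 0.522, -0.036, 1.6, 0.021, 1.021, -0.113], 'qd': [0.001, -0.0, 0.0, 0.001, 0.001, -0.001, -0.001], 'joint_efforts': [-0.0, -92.712, 1.98, -36.994, 0.018, 0.008, 0.0], 'position': [0.263, 0.567, 0.25], 'tool_rot': [-3.14, 0.0, 2.707], 'force': [0.129, -0.684, 1.04], 'moment': [-0.059, -0.001, -0.02], 'finger_force': 0.0, 'grip_width': 0.086} 0.019
scene [ 0.03520731 -0.47203972  0.52420317] [ 0.69713611  0.52585609 -0.48731572] (np.float64(479.9893756255708), 321.31048422149087, 239.59881250040402)
top [ 0.58422493 -0.02490203  0.94585636] [ 0.05691593  0.02480242 -0.99807085] (np.float64(441.75450414058577), 319.12517921792147, 237.2748897437615)
```

View pics/top.png

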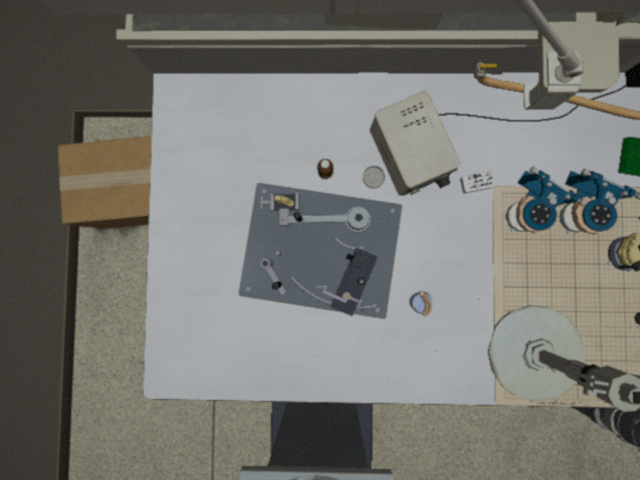

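View pics/scene.png

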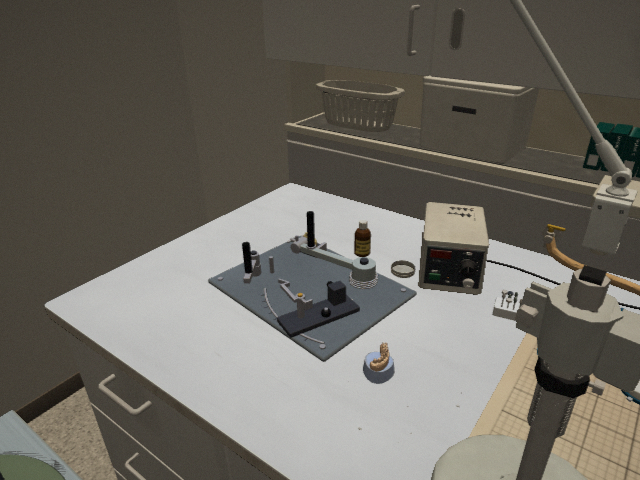

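Top view: plate corners are near (258,183), (402,205), (386,318) and (240,295). The striker pivot is near (358,218) with its handle near (297,216), the safety pivot near (267,263) with its knob near (277,285), and the carriage near (352,283). I'll measure these properly now.

```bash
cat > m.py <<'E'
from h import *
f,K,R,c=cam("top"); P=cloud(f,K,R,c)
print("t",ray(K,R,c,358,218,.06),ray(K,R,c,297,216,.127))
hsv=cv2.cvtColor(f["pixels"],cv2.COLOR_RGB2HSV); V=f["pixels"].max(-1)
# plate mask from depth near 12mm + colour
m=((hsv[...,2]<110)).astype(np.uint8); m[:175]=0;m[330:]=0;m[:,:225]=0;m[:,415:]=0
m=cv2.morphologyEx(m,cv2.MORPH_OPEN,np.ones((5,5)));m=cv2.morphologyEx(m,cv2.MORPH_CLOSE,np.ones((15,15)))
cn=max(cv2.findContours(m,0,2)[0],key=cv2.contourArea); b=cv2.boxPoints(cv2.minAreaRect(cn))
B=np.array([ray(K,R,c,u,v,.012)[:2] for u,v in b]); print(b,B,np.linalg.norm(np.diff(B,axis=0),axis=1))
# orientation: tester +y along long edge toward world +y
e=[B[(i+1)%4]-B[i] for i in range(4)]; L=max(e,key=np.linalg.norm); L=L*np.sign(L[1])
th=np.arctan2(L[1],L[0])-np.pi/2
ct=B.mean(0); Rm=np.array([[np.cos(th),-np.sin(th)],[np.sin(th),np.cos(th)]])
o=ct-Rm@np.array([-.075,.0675]); print("yaw",th,"pivot",o)
pol=lambda r,d:o+r*np.array([np.cos(th+d),np.sin(th+d)])
sp=pol(.21,np.radians(125)); print("grip0",pol(.12,np.radians(100)),"safety piv",sp,"quad",pol(.155,np.radians(100)+1.2))
for lo,hi,n in((.118,.14,"striker top"),(.098,.115,"knob top")):
    q=(P[...,2]>lo)&(P[...,2]<hi)&(np.hypot(P[...,0]-o[0],P[...,1]-o[1])<.3); q[:175]=0;q[:,415:]=0
    print(n,q.sum(),np.median(P[q],axis=0) if q.any() else'')
import sys
x=cv2.resize(f["pixels"][175:330,230:415],None,fx=4,fy=4,interpolation=2); cv2.imwrite("pics/crop1.png",x[...,::-1])
f,K,R,c=cam("scene"); P=cloud(f,K,R,c)
for (u,v,z) in((311,212,.127),(247,243,.108)): print("scene",ray(K,R,c,u,v,z))
E
python3 m.py
```

```text
t [ 0.67429355 -0.08061691  0.06      ] [0.67025777 0.03714877 0.127     ]
[[238.64865 295.10812]
 [262.51352 151.9189 ]
 [416.40543 177.56754]
 [392.54056 320.75677]] [[ 0.51353769  0.16693472]
 [ 0.81999026  0.12198252]
 [ 0.76642838 -0.20689325]
 [ 0.46444299 -0.15687093]] [0.30973195 0.33320886 0.30610032]
yaw -0.16144609427913248 pivot [ 0.70427419 -0.09738988]
grip0 [0.70270381 0.02259984] safety piv [0.61304128 0.09175703] quad [ 0.55908549 -0.04311979]
striker top 45 [0.67212716 0.03723815 0.12676878]
knob top 195 [ 0.7362946  -0.16991494  0.11061017]
scene [0.67833427 0.03648932 0.127     ]
scene [0.54520532 0.07702536 0.108     ]
```

View pics/crop1.png

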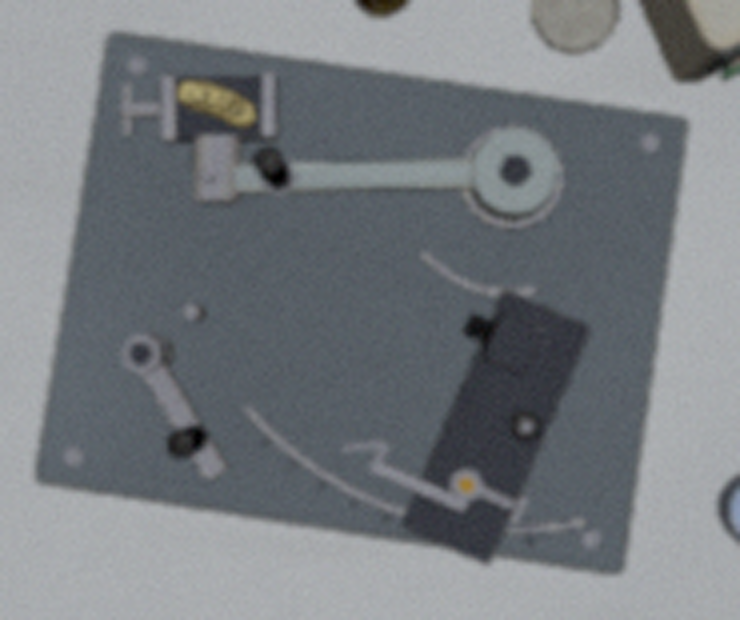

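The crop shows the plate corners at (110,33), (688,120), (622,573) and (37,480) in crop pixels. The pivot cap is at (514,168), the handle top at about (267,160), the knob top at about (183,442), the safety pivot at (142,352), the buffer at (478,328), the claw tip at about (375,455), and the trigger tail near (512,505).

```bash
cat > fit.py <<'E'
from h import *
f,K,R,c=cam("top")
px=lambda u,v:(230+u/4-.4,175+v/4-.4)
W=np.array([ray(K,R,c,*px(*p),.012)[:2] for p in((110,33),(688,120),(622,573),(37,480))])
T=np.array([(.047,.225),(.047,-.09),(-.197,-.09),(-.197,.225)])
a,b=W-W.mean(0),T-T.mean(0); U,S,V=np.linalg.svd(b.T@a); Rm=(V.T@U.T)
o=W.mean(0)-Rm@T.mean(0); th=np.arctan2(Rm[1,0],Rm[0,0]); print("yaw",th,"o",o,"res mm",1e3*(W-o-T@Rm.T).round(4))
pol=lambda r,d:o+r*np.array([np.cos(th+d),np.sin(th+d)])
for a in(0,1.05,1.1,1.2,1.3,1.35): print("grip",a,pol(.12,np.radians(100)+a))
sp=pol(.21,np.radians(125)); print("sp",sp)
d=lambda p:(np.hypot(*(p[:2]-o)),(np.arctan2(*(p[:2]-o)[::-1])-th-np.radians(100)))
for n,p,z in(("cap",(514,168),.06),("handle",(266,158),.127),("knob",(182,440),.108),("spiv",(142,352),.05),("buffer",(478,328),.05),("claw",(380,465),.066),("clawtip",(375,450),.066),("tail",(512,505),.073),("brass",(466,485),.07)):
    q=ray(K,R,c,*px(*p),z); print(n,q,"polar",d(q), "safety ang",np.arctan2(*(q[:2]-sp)[::-1])-th-np.radians(215)+2*np.pi)
E
python3 fit.py
```

```text
yaw -0.14295001479763494 o [ 0.67616476 -0.08201671] res mm [[-1.9 -1.6]
 [-1.4  2.2]
 [ 1.9  1.7]
 [ 1.4 -2.2]]
grip 0 [0.67237544 0.03792345]
grip 1.05 [ 0.57024042 -0.0256249 ]
grip 1.1 [ 0.56755439 -0.03098939]
grip 1.2 [ 0.56300275 -0.04208726]
grip 1.3 [ 0.5595818  -0.05358409]
grip 1.35 [ 0.55830646 -0.05944634]
sp [0.58144918 0.1054105 ]
cap [ 0.67712127 -0.08080073  0.06      ] polar (np.float64(0.0015471022767013956), np.float64(-0.698112038919531)) safety ang 1.5774939283244747
handle [0.67380281 0.03887921 0.127     ] polar (np.float64(0.12091899271278538), np.float64(-0.012048395132431278)) safety ang 2.0493929517979357
knob [0.54146353 0.07830653 0.108     ] polar (np.float64(0.2093990424206059), np.float64(0.6671855380640077)) safety ang 0.12778476525408777
spiv [0.58273687 0.10655935 0.05      ] polar (np.float64(0.21045118087171788), np.float64(0.4284090621720933)) safety ang 3.4021527077209384
buffer [ 0.59672841 -0.06373785  0.05      ] polar (np.float64(0.08151227005133058), np.float64(1.313043462174228)) safety ang 1.1929669800020797
claw [ 0.52819184 -0.01505401  0.066     ] polar (np.float64(0.16241917139163842), np.float64(1.1142546527052672)) safety ang 0.6866163802986831
clawtip [ 0.53555494 -0.01250038  0.066     ] polar (np.float64(0.1568554748591897), np.float64(1.0800625036489049)) safety ang 0.7316951599854136
tail [ 0.50995716 -0.0799878   0.073     ] polar (np.float64(0.16621997742590328), np.float64(1.5270069448378571)) safety ang 0.7348384202641691
brass [ 0.51918556 -0.05752162  0.07      ] polar (np.float64(0.15887881135036372), np.float64(1.384421333713681)) safety ang 0.7378615307841159
```

```bash
R="echo"; 
python3 -m crank '0.085 -0.022 0.0014 0.0015 0 0 2; 0.085 -0.022 0.0014 0.0015 0 0 2; 0.085 -0.022 0.0014 0.0015 0 0 2; 0.085 -0.022 0.0014 0.0015 0 0 2; 0.085 -0.022 0.0014 0.0015 0 0 2; 0.085 -0.022 0.0014 0.0015 0 0 2; 0.085 -0.022 0.0014 0.0015 0 0 2; 0.085 -0.022 0.0014 0.0015 0 0 2'
python3 -m crank '0.085 -0.022 0.0014 0.0015 0 0 2; 0.085 -0.022 0.0014 0.0015 0 0 2; 0.085 -0.022 0.0014 0.0015 0 0 2; 0.085 -0.022 0.0014 0.0015 0 0 2; 0.085 -0.022 0.0014 0.0015 0 0 2; 0.085 -0.022 0.0014 0.0015 0 0 2; 0.085 -0.022 0.0014 0.0015 0 0 2; 0.085 -0.022 0.0014 0.0015 0 0 2'
python3 -m crank '0.085 -0.022 0.0014 0.0015 0 0 2; 0.085 -0.022 0.0014 0.0015 0 0 2; 0.085 -0.022 0.0014 0.0015 0 0 2; 0.085 -0.022 0.0014 0.0015 0 0 2; 0.085 -0.022 0.0014 0.0015 0 0 2; 0.085 -0.022 0.0014 0.0015 0 0 2; 0.085 -0.022 0.0014 0.0015 0 0 2; 0.085 -0.022 0.0014 0.0015 0 0 2'
```

```text
clock: 0.92
position: [0.4189, 0.483, 0.2381]
tool_rot: [-3.141, -0.0, 2.426]
force: [0.6, 0.1, 0.2]
grip_width: 0.0852
finger_force: 0.0
clock: 1.58
position: [0.5446, 0.36, 0.2261]
tool_rot: [-3.141, -0.0, 2.147]
force: [0.4, 0.4, -0.3]
grip_width: 0.0853
finger_force: 0.0
clock: 2.25
position: [0.6315, 0.2072, 0.2141]
tool_rot: [-3.141, 0.0, 1.867]
force: [0.0, -0.0, 0.6]
grip_width: 0.0851
finger_force: 0.0
```

```bash
python3 -m crank '0.06 -0.022 0.0014 0.0015 0 0 2; 0.06 -0.022 0.0014 0.0015 0 0 2; 0.06 -0.022 0.0014 0.0015 0 0 2; 0.06 -0.022 0.0014 0.0015 0 0 2; 0.06 -0.022 0.0014 0.0015 0 0 2; 0.06 -0.022 0.0014 0.0015 0 0 2; 0.06 -0.022 0.0014 0.0015 0 0 2; 0.06 -0.022 0.0014 0.0015 0 0 2'
python3 - <<'E'
from h import *
f,K,R,c=cam("wrist"); P=cloud(f,K,R,c); cv2.imwrite("pics/w1.png",f["pixels"][...,::-1])
q=(P[...,2]>.118)&(P[...,2]<.135); print(q.sum(),np.nanmedian(P[q],axis=0) if q.any() else '', telemetry.observe()["position"],telemetry.observe()["qpos"])
v,u=np.nonzero(q); print(u.mean() if len(u) else 0,v.mean() if len(v) else 0)
E
```

```text
clock: 2.92
position: [0.673, 0.0364, 0.2021]
tool_rot: [-3.141, 0.0, 1.588]
force: [-0.3, 0.2, 0.1]
grip_width: 0.0602
finger_force: 0.0
498 [0.67443099 0.03909847 0.12653013] [0.67308509 0.03077098 0.20199801] [-0.3140646   0.66904195  0.29038576  1.51615529 -0.21089836  0.98786655
  0.04360064]
327.87751004016064 253.7570281124498
```

View pics/w1.png

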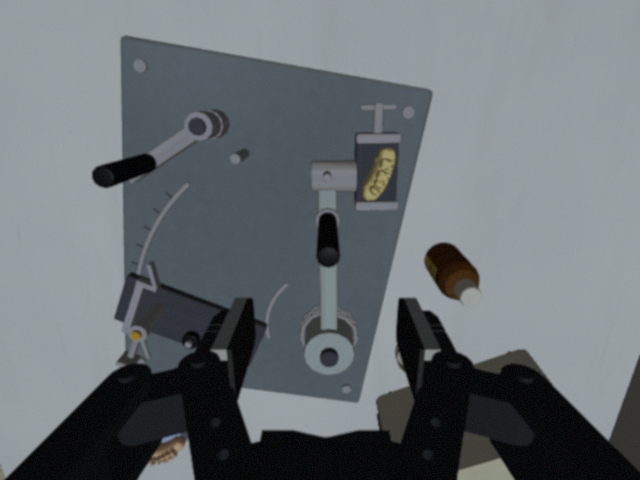

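The wrist view shows the handle top at (328,255), midway between the fingers in x. It is 8 mm ahead along tool x.

```bash
python3 -m crank '0.06 0.004 0 0.008 0 0 0; 0.06 0.004 0 0.010 0 0 0; 0.06 0 0 0.015 0 0 0; 0.06 0 0 0.016 0 0 0; 0.06 0 0 0.016 0 0 0; 0.06 0 0 0.015 0 0 0; 0.06 0 0 0.010 0 0 0; 0.06 0 0 0.004 0 0 0'
python3 -m crank '0.03 0 0 0 0 0 0; 0.02 0 0 0 0 0 0; 0.01 0 0 0 0 0 0; 0.01 0 0 0 0 0 0; 0.01 0 0 0 0 0 0; 0.01 0 0 0 0 0 0; 0.01 0 0 0 0 0 0; 0.01 0 0 0 0 0 0' 50
python3 -c "
from h import *
s=telemetry.observe();print({k:np.round(s[k],4).tolist() for k in('position','tool_rot','force','grip_width','finger_force')})"
```

```text
clock: 3.63
position: [0.6717, 0.0467, 0.106]
tool_rot: [-3.139, -0.0, 1.591]
force: [-1.2, 0.3, 0.2]
grip_width: 0.0597
finger_force: 0.0
clock: 4.3
position: [0.6735, 0.0456, 0.1092]
tool_rot: [3.14, -0.0, 1.59]
force: [2.8, 1.5, 5.7]
grip_width: 0.0129
finger_force: 48.9
{'position': [0.6735, 0.0456, 0.1092], 'tool_rot': [3.1395, -0.0004, 1.5899], 'force': [2.8271, 1.4662, 5.7065], 'grip_width': 0.0129, 'finger_force': 48.9479}
```

```bash
python3 -m crank '0.01 0 0.0005 0 0 0 0; 0.01 0 0.0005 0 0 0 0; 0.01 0 0.0005 0 0 0 0; 0.01 0 0 0 0 0 0; 0.01 0 0 0 0 0 0; 0.01 0 0 0 0 0 0; 0.01 0 0 0 0 0 0; 0.01 0 0 0 0 0 0' 30
python3 -c "
from h import *
s=telemetry.observe();print({k:np.round(s[k],4).tolist() for k in('position','tool_rot','force','grip_width','finger_force')})"
```

```text
clock: 4.97
position: [0.6744, 0.0456, 0.1092]
tool_rot: [3.141, -0.0, 1.59]
force: [-2.1, 2.0, 9.9]
grip_width: 0.0127
finger_force: 49.7
{'position': [0.6744, 0.0456, 0.1092], 'tool_rot': [3.141, -0.0005, 1.5898], 'force': [-2.1065, 1.9872, 9.9124], 'grip_width': 0.0127, 'finger_force': 49.6904}
```

```bash
python3 -m crank '0.03 0 0 0 0 0 0; 0.03 0 0 0 0 0 0; 0.03 0 0 0 0 0 0; 0.03 -0.002 0 0 0 0 0; 0.03 -0.003 0 0 0 0 0; 0.03 -0.002 0 0 0 0 0; 0.03 0 0 0 0 0 0; 0.03 0 0 0 0 0 0' 30
python3 -m crank '0.01 0 0 0 0 0 0; 0.01 0 0 0 0 0 0; 0.01 0 0 0 0 0 0; 0.01 0 0 0 0 0 0; 0.01 0 0 0 0 0 0; 0.01 0 0 0 0 0 0; 0.01 0 0 0 0 0 0; 0.01 0 0 0 0 0 0' 50
python3 -c "
from h import *
s=telemetry.observe();print({k:np.round(s[k],4).tolist() for k in('position','tool_rot','force','moment','grip_width','finger_force')})"
```

```text
clock: 5.63
position: [0.6743, 0.0381, 0.1083]
tool_rot: [-3.142, 0.0, 1.589]
force: [0.1, -0.1, 0.3]
grip_width: 0.03
finger_force: 0.0
clock: 6.3
position: [0.6744, 0.0386, 0.1084]
tool_rot: [3.141, -0.0, 1.59]
force: [0.4, -0.3, 2.7]
grip_width: 0.0126
finger_force: 48.6
{'position': [0.6744, 0.0386, 0.1084], 'tool_rot': [3.1414, -0.0001, 1.5899], 'force': [0.39, -0.2569, 2.6525], 'moment': [0.0714, 0.0434, 0.071], 'grip_width': 0.0126, 'finger_force': 48.6334}
```

```bash
cat > st.py <<'E'
from h import *
s=telemetry.observe(); p=np.array(s['position']); o=np.array([.6775,-.0814]); d=p[:2]-o
th=np.arctan2(d[1],d[0]); t=np.array([-np.sin(th),np.cos(th)])
F=np.array(s['force']); print("clk %.2f r %.4f a %.4f psi-rad(deg) %.2f z %.4f  Ftan %.2f Frad %.2f Fz %.2f Mz %.3f gw %.4f ff %.1f"%(s['clock'],np.hypot(*d),th-np.radians(91.6),np.degrees(s['tool_rot'][2]-th),p[2],F[:2]@t,F[:2]@d/np.hypot(*d),F[2],s['moment'][2],s['grip_width'],s['finger_force']))
E
python3 st.py
python3 -m crank '0.01 -0.00004 -0.0031 0 0 0 -1.5; 0.01 -0.00016 -0.0063 0 0 0 -3; 0.01 -0.00016 -0.0063 0 0 0 -3; 0.01 -0.00016 -0.0063 0 0 0 -3; 0.01 -0.00016 -0.0063 0 0 0 -3; 0.01 -0.00016 -0.0063 0 0 0 -3; 0.01 -0.00016 -0.0063 0 0 0 -3; 0.01 -0.00004 -0.0031 0 0 0 -1.5' 60 | tail -3; python3 st.py
```

```text
clk 6.30 r 0.1200 a -0.0021 psi-rad(deg) -0.38 z 0.1084  Ftan -0.38 Frad -0.27 Fz 2.65 Mz 0.071 gw 0.0126 ff 48.6
force: [5.5, -1.3, -2.8]
grip_width: 0.0128
finger_force: 58.4
clk 6.97 r 0.1199 a 0.3677 psi-rad(deg) -0.37 z 0.1085  Ftan -4.61 Frad -3.34 Fz -2.85 Mz -0.082 gw 0.0128 ff 58.4
```

```bash
python3 -m crank '0.01 -0.00016 -0.0063 0 0 0 -3; 0.01 -0.00016 -0.0063 0 0 0 -3; 0.01 -0.00016 -0.0063 0 0 0 -3; 0.01 -0.00016 -0.0063 0 0 0 -3; 0.01 -0.00016 -0.0063 0 0 0 -3; 0.01 -0.00016 -0.0063 0 0 0 -3; 0.01 -0.00016 -0.0063 0 0 0 -3; 0.01 -0.00004 -0.0031 0 0 0 -1.5' 60 | tail -3; python3 st.py
python3 -m crank '0.01 -0.00004 -0.0031 0 0 0 -1.5; 0.01 -0.00004 -0.0031 0 0 0 -1.5; 0.01 -0.00004 -0.0031 0 0 0 -1.5; 0.01 -0.00004 -0.0031 0 0 0 -1.5; 0.01 -0.00004 -0.0031 0 0 0 -1.5; 0.01 -0.00004 -0.0031 0 0 0 -1.5; 0.01 -0.00004 -0.0031 0 0 0 -1.5; 0.01 0 -0.0021 0 0 0 -1' 60 | tail -3; python3 st.py
```

```text
force: [8.5, 0.2, -5.8]
grip_width: 0.0122
finger_force: 58.4
clk 7.63 r 0.1200 a 0.7588 psi-rad(deg) -0.32 z 0.1084  Ftan -6.11 Frad -5.91 Fz -5.79 Mz -0.079 gw 0.0122 ff 58.4
force: [9.9, 0.9, -6.3]
grip_width: 0.0122
finger_force: 58.4
clk 8.30 r 0.1200 a 0.9508 psi-rad(deg) 0.11 z 0.1084  Ftan -6.29 Frad -7.71 Fz -6.26 Mz -0.201 gw 0.0122 ff 58.4
```

```bash
python3 -m crank '0.01 -0.0001 -0.001 0 0 0 -0.5; 0.01 -0.0001 -0.001 0 0 0 -0.5; 0.01 -0.0001 -0.001 0 0 0 -0.5; 0.01 -0.0001 -0.001 0 0 0 -0.5; 0.01 -0.0001 -0.001 0 0 0 -0.5; 0.01 -0.0001 -0.001 0 0 0 -0.5; 0.01 0 -0.001 0 0 0 -0.5; 0.01 0 -0.001 0 0 0 -0.5' 60 >/dev/null; python3 st.py
python3 -m crank '0.01 0 -0.001 0 0 0 -0.5; 0.01 0 -0.001 0 0 0 -0.5; 0.01 0 -0.001 0 0 0 -0.5; 0.01 0 -0.001 0 0 0 -0.5; 0.01 0 0 0 0 0 0; 0.01 0 0 0 0 0 0; 0.01 0 0 0 0 0 0; 0.01 0 0 0 0 0 0' 60 >/dev/null; python3 st.py
python3 - <<'E'
from h import *
f,K,R,c=cam("wrist"); cv2.imwrite("pics/w2.png",f["pixels"][...,::-1])
E
```

```text
clk 8.97 r 0.1200 a 1.0148 psi-rad(deg) 0.40 z 0.1084  Ftan -4.78 Frad -3.21 Fz -1.65 Mz -0.225 gw 0.0125 ff 58.7
clk 9.63 r 0.1200 a 1.0470 psi-rad(deg) 0.54 z 0.1084  Ftan -4.53 Frad -2.94 Fz -2.62 Mz -0.247 gw 0.0122 ff 58.7
```

View pics/w2.png

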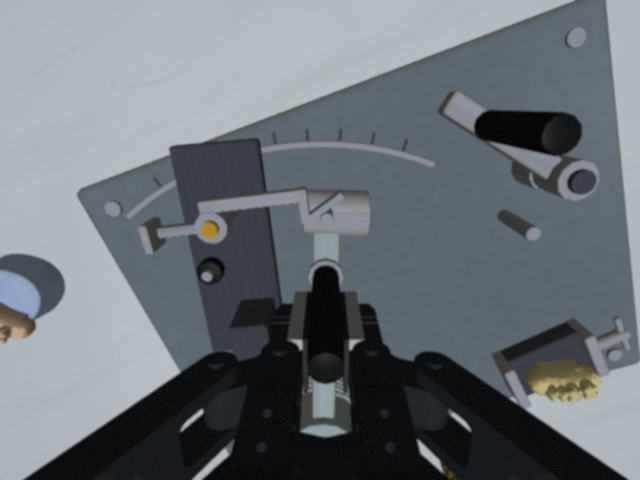

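The wrist view shows the pin at (327,213) just touching the claw's ramp, whose hook corner is near (303,195). The buffer block at (255,312) is still clear. Next I'll feel forward in small steps.

```bash
python3 -m crank '0.01 0 -0.001 0 0 0 -0.5; 0.01 0 -0.001 0 0 0 -0.5; 0.01 0 -0.001 0 0 0 -0.5; 0.01 0 -0.001 0 0 0 -0.5; 0.01 0 0 0 0 0 0; 0.01 0 0 0 0 0 0; 0.01 0 0 0 0 0 0; 0.01 0 0 0 0 0 0' 60 >/dev/null; python3 st.py
python3 -m crank '0.01 0 -0.001 0 0 0 -0.5; 0.01 0 -0.001 0 0 0 -0.5; 0.01 0 -0.001 0 0 0 -0.5; 0.01 0 -0.001 0 0 0 -0.5; 0.01 0 0 0 0 0 0; 0.01 0 0 0 0 0 0; 0.01 0 0 0 0 0 0; 0.01 0 0 0 0 0 0' 60 >/dev/null; python3 st.py
python3 - <<'E'
from h import *
f,K,R,c=cam("wrist"); cv2.imwrite("pics/w3.png",cv2.resize(f["pixels"][130:370,130:430],None,fx=2,fy=2)[...,::-1])
E
```

```text
clk 10.35 r 0.1201 a 1.0800 psi-rad(deg) 0.65 z 0.1084  Ftan -4.38 Frad -2.70 Fz -1.95 Mz -0.267 gw 0.0130 ff 58.7
clk 11.02 r 0.1201 a 1.1137 psi-rad(deg) 0.72 z 0.1084  Ftan -4.71 Frad -2.43 Fz -0.79 Mz -0.340 gw 0.0128 ff 58.8
```

View pics/w3.png

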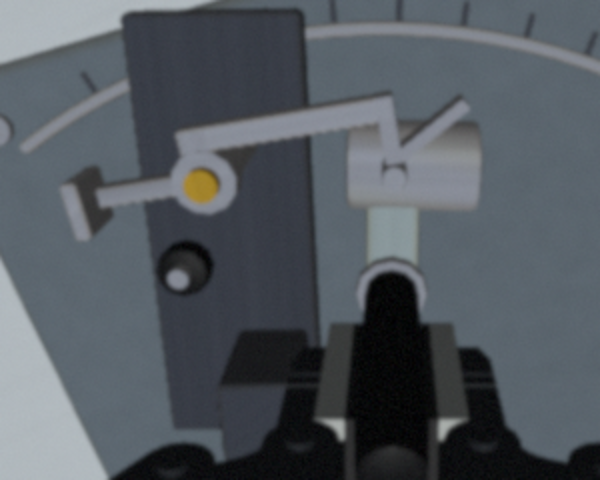

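The pin at (395,175) now sits right under the claw's hook tip at (395,158), so a few more mm should make it snap in.

```bash
python3 -m crank '0.01 0 -0.0005 0 0 0 -0.25; 0.01 0 -0.0005 0 0 0 -0.25; 0.01 0 -0.0005 0 0 0 -0.25; 0.01 0 -0.0005 0 0 0 -0.25; 0.01 0 0 0 0 0 0; 0.01 0 0 0 0 0 0; 0.01 0 0 0 0 0 0; 0.01 0 0 0 0 0 0' 60 >/dev/null; python3 st.py
python3 -m crank '0.01 0 -0.0005 0 0 0 -0.25; 0.01 0 -0.0005 0 0 0 -0.25; 0.01 0 -0.0005 0 0 0 -0.25; 0.01 0 -0.0005 0 0 0 -0.25; 0.01 0 0 0 0 0 0; 0.01 0 0 0 0 0 0; 0.01 0 0 0 0 0 0; 0.01 0 0 0 0 0 0' 60 >/dev/null; python3 st.py
python3 - <<'E'
from h import *
f,K,R,c=cam("wrist"); cv2.imwrite("pics/w4.png",cv2.resize(f["pixels"][130:370,130:430],None,fx=2,fy=2)[...,::-1])
E
```

```text
clk 11.73 r 0.1201 a 1.1306 psi-rad(deg) 0.74 z 0.1084  Ftan -5.14 Frad -3.22 Fz -0.24 Mz -0.293 gw 0.0126 ff 58.8
clk 12.40 r 0.1201 a 1.1472 psi-rad(deg) 0.79 z 0.1084  Ftan -4.01 Frad -1.85 Fz -1.09 Mz -0.420 gw 0.0125 ff 58.8
```

View pics/w4.png

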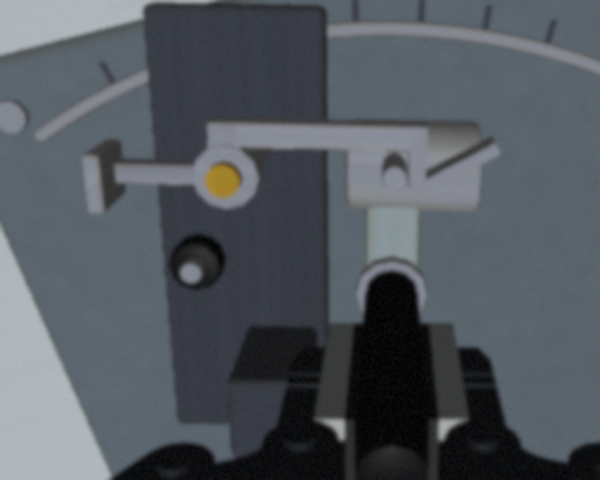

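The claw has dropped in: its hook face at (412,165) is now in front of the pin at (395,175), and the buffer was never met. Next I'll ease forward.

```bash
python3 -m crank '0.01 0 0.0003 0 0 0 0.15; 0.01 0 0.0003 0 0 0 0.15; 0.01 0 0.0003 0 0 0 0.15; 0.01 0 0.0003 0 0 0 0.15; 0.01 0 0 0 0 0 0; 0.01 0 0 0 0 0 0; 0.01 0 0 0 0 0 0; 0.01 0 0 0 0 0 0' 60 >/dev/null; python3 st.py
python3 -m crank '0.01 0 0.0003 0 0 0 0.15; 0.01 0 0.0003 0 0 0 0.15; 0.01 0 0.0003 0 0 0 0.15; 0.01 0 0.0003 0 0 0 0.15; 0.01 0 0 0 0 0 0; 0.01 0 0 0 0 0 0; 0.01 0 0 0 0 0 0; 0.01 0 0 0 0 0 0' 60 >/dev/null; python3 st.py
```

```text
clk 13.12 r 0.1201 a 1.1431 psi-rad(deg) 0.39 z 0.1084  Ftan -3.06 Frad -4.33 Fz 0.04 Mz -0.211 gw 0.0125 ff 58.9
clk 13.78 r 0.1202 a 1.1397 psi-rad(deg) -0.05 z 0.1083  Ftan 4.03 Frad -3.48 Fz 2.86 Mz -0.149 gw 0.0124 ff 59.3
```

Ftan went from -3 to +4 N while the arm stopped moving, so the arm now hangs on the catch. I'll release and rise.

```bash
python3 -m crank '0.014 0 0 0 0 0 0; 0.016 0 0 0 0 0 0; 0.018 0 0 0 0 0 0; 0.02 0 0 0 0 0 0; 0.03 0 0 0 0 0 0; 0.04 0 0 0 0 0 0; 0.04 0 0 0 0 0 0; 0.04 0 0 0 0 0 0' 20 >/dev/null; python3 st.py
python3 -m crank '0.04 0 0 -0.004 0 0 0; 0.04 0 0 -0.01 0 0 0; 0.04 0 0 -0.015 0 0 0; 0.04 0 0 -0.015 0 0 0; 0.04 0 0 -0.015 0 0 0; 0.04 0 0 -0.015 0 0 0; 0.04 0 0 -0.01 0 0 0; 0.04 0 0 -0.005 0 0 0' 20
python3 - <<'E'
from h import *
f,K,R,c=cam("wrist"); cv2.imwrite("pics/w5.png",f["pixels"][...,::-1])
P=cloud(f,K,R,c); s=telemetry.observe(); print(s["position"],s["tool_rot"],s["qpos"])
for lo,hi in((.12,.132),(.1,.113)):
    q=(P[...,2]>lo)&(P[...,2]<hi)&(f["depth"]>.1)&(f["pixels"].max(-1)<60); v,u=np.nonzero(q); print(q.sum(),np.nanmedian(P[q],0),np.median(u),np.median(v))
E
```

```text
clk 14.45 r 0.1203 a 1.1337 psi-rad(deg) 0.33 z 0.1083  Ftan -0.03 Frad -0.11 Fz -0.41 Mz 0.055 gw 0.0400 ff 0.0
clock: 15.12
position: [0.5677, -0.0336, 0.1993]
tool_rot: [3.141, 0.002, 2.738]
force: [-0.4, -0.6, -0.2]
grip_width: 0.0398
finger_force: 0.0
[ 0.56777176 -0.03360782  0.19929166] [3.14068870e+00 2.15731059e-03 2.73808406e+00] [ 0.00878148  0.49205445 -0.07434769  1.80137119  0.0470267   0.84753109
  1.07946115]
477 [ 0.56577681 -0.0345614   0.12669314] 324.0 258.0
697 [0.54136353 0.07478063 0.10759589] 485.0 136.0
```

View pics/w5.png

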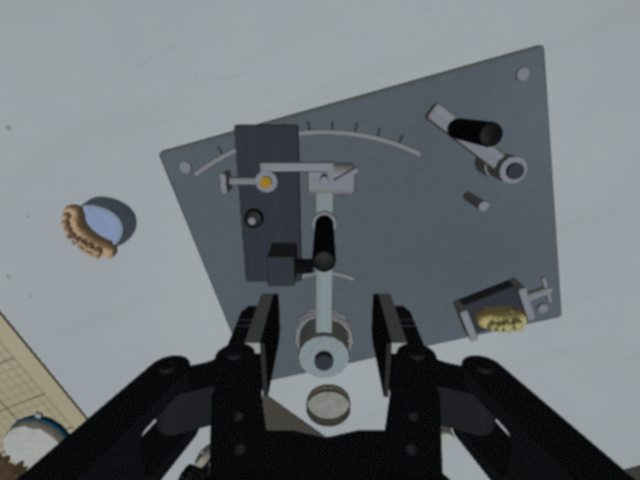

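The arm hangs on the catch with the pin in the claw at (325,178), and the hand is clear. The knob top is at (485,133), which puts the knob at about (0.542, 0.0775). I'll move there and turn.

```bash
python3 -m crank '0.05 0.0042 0.0057 0 0 0 0; 0.05 0.0084 0.0115 0 0 0 0; 0.05 0.0084 0.0115 0 0 0 0; 0.05 0.0084 0.0115 0 0 0 0; 0.05 0.0084 0.0115 0 0 0 0; 0.05 0.0084 0.0115 0 0 0 0; 0.05 0.0084 0.0115 0 0 0 0; 0.05 0.0084 0.0115 0 0 0 0' 20 >/dev/null
python3 -m crank '0.05 0.0042 0.0058 0 0 0 0; 0.05 0 0 0 0 0 5; 0.05 0 0 0 0 0 6; 0.05 0 0 0 0 0 6; 0.05 0 0 0 0 0 6; 0.05 0 0 0 0 0 6; 0.05 0 0 0 0 0 3; 0.05 0 0 0 0 0 0' 20
python3 - <<'E'
from h import *
f,K,R,c=cam("wrist"); P=cloud(f,K,R,c); s=telemetry.observe(); print(s["position"],s["tool_rot"],s["qpos"][6])
q=(P[...,2]>.1)&(P[...,2]<.113)&(f["depth"]>.08)&(f["pixels"].max(-1)<60)&(np.hypot(P[...,0]-.542,P[...,1]-.0775)<.03); v,u=np.nonzero(q); print(q.sum(),np.nanmedian(P[q],0),np.median(u),np.median(v))
E
```

```text
clock: 16.5
position: [0.5411, 0.0775, 0.1967]
tool_rot: [-3.141, -0.0, 2.177]
force: [1.0, -0.7, -1.3]
grip_width: 0.0498
finger_force: 0.0
[0.5411702  0.07753567 0.19680389] [-3.14065295e+00 -7.72053814e-05  2.18111222e+00] 0.38774466643368777
429 [0.54034719 0.07945136 0.10761909] 327.0 246.0
```

```bash
python3 -m crank '0.05 0 0 0.006 0 0 0; 0.05 0 0 0.015 0 0 0; 0.05 0 0 0.018 0 0 0; 0.05 0 0 0.018 0 0 0; 0.05 0 0 0.018 0 0 0; 0.05 0 0 0.015 0 0 0; 0.05 0 0 0.010 0 0 0; 0.05 0 0 0.003 0 0 0' 20 
python3 -m crank '0.03 0 0 0 0 0 0; 0.01 0 0 0 0 0 0; 0.01 0 0 0 0 0 0; 0.01 0 0 0 0 0 0; 0.01 0 0 0 0 0 0; 0.01 0 0 0 0 0 0; 0.01 0 0 0 0 0 0; 0.01 0 0 0 0 0 0' 30
python3 -c "
from h import *
s=telemetry.observe();print({k:np.round(s[k],4).tolist() for k in('position','tool_rot','force','moment')})"
```

```text
clock: 17.22
position: [0.5406, 0.0772, 0.0925]
tool_rot: [-3.139, -0.001, 2.181]
force: [-0.5, 0.4, 0.4]
grip_width: 0.0502
finger_force: 0.0
clock: 17.88
position: [0.5418, 0.0775, 0.095]
tool_rot: [3.141, 0.0, 2.18]
force: [-1.7, -0.9, 7.6]
grip_width: 0.0132
finger_force: 29.7
{'position': [0.5418, 0.0775, 0.095], 'tool_rot': [3.1406, 0.0005, 2.1797], 'force': [-1.7038, -0.8817, 7.6066], 'moment': [-0.1418, 0.3066, 0.1067]}
```

```bash
cat > sb.py <<'E'
from h import *
s=telemetry.observe(); p=np.array(s['position']); o=np.array([.5828,.106]); d=p[:2]-o
th=np.arctan2(d[1],d[0])%(2*np.pi); t=np.array([-np.sin(th),np.cos(th)]); F=np.array(s['force'])
print("clk %.2f r %.4f b %.3f psi %.1f z %.4f Ftan %.2f Frad %.2f Fz %.2f"%(s['clock'],np.hypot(*d),th-np.radians(206.8),np.degrees(s['tool_rot'][2]),p[2],F[:2]@t,F[:2]@d/np.hypot(*d),F[2]))
E
python3 sb.py
python3 -m crank '0.01 -0.0039 0.00015 0 0 0 -4.5; 0.01 -0.0039 0.00015 0 0 0 -4.5; 0.01 -0.0039 0.00015 0 0 0 -4.5; 0.01 -0.0039 0.00015 0 0 0 -4.5; 0.01 -0.0039 0.00015 0 0 0 -4.5; 0.01 -0.0039 0.00015 0 0 0 -4.5; 0.01 -0.0039 0.00015 0 0 0 -4.5; 0.01 -0.0039 0.00015 0 0 0 -4.5' 30 >/dev/null; python3 sb.py
```

```text
clk 17.88 r 0.0499 b 0.141 psi 124.9 z 0.0950 Ftan -0.25 Frad 1.90 Fz 7.61
clk 18.55 r 0.0505 b 0.771 psi 161.1 z 0.0950 Ftan -1.92 Frad 3.09 Fz 8.62
```

```bash
python3 -m crank '0.01 -0.0039 0.00015 0 0 0 -4.5; 0.01 -0.0039 0.00015 0 0 0 -4.5; 0.01 -0.0039 0.00015 0 0 0 -4.5; 0.01 -0.0039 0.00015 0 0 0 -4.5; 0.01 -0.0039 0.00015 0 0 0 -4.5; 0.01 -0.0039 0.00015 0 0 0 -4.5; 0.01 -0.0039 0.00015 0 0 0 -4.5; 0.01 -0.0026 0.0001 0 0 0 -3' 30 >/dev/null; python3 sb.py
python3 -m crank '0.01 -0.0009 0 0 0 0 -1; 0.01 -0.0009 0 0 0 0 -1; 0.01 -0.0009 0 0 0 0 -1; 0.01 -0.0009 0 0 0 0 -1; 0.01 -0.0009 0 0 0 0 -1; 0.01 -0.0009 0 0 0 0 -1; 0.01 0 0 0 0 0 0; 0.01 0 0 0 0 0 0' 30 >/dev/null; python3 sb.py
```

```text
clk 19.22 r 0.0508 b 1.370 psi -164.4 z 0.0951 Ftan -1.78 Frad 4.35 Fz 8.25
clk 19.88 r 0.0508 b 1.473 psi -158.6 z 0.0951 Ftan -0.36 Frad 4.07 Fz 6.75
```

```bash
python3 -m crank '0.01 -0.0009 0 0 0 0 -1; 0.01 -0.0009 0 0 0 0 -1; 0.01 -0.0009 0 0 0 0 0; 0.01 0 0 0 0 0 0; 0.01 0 0 0 0 0 0; 0.01 0 0 0 0 0 0; 0.01 0 0 0 0 0 0; 0.01 0 0 0 0 0 0' 30 >/dev/null; python3 sb.py
```

```text
clk 20.55 r 0.0509 b 1.522 psi -156.6 z 0.0951 Ftan -3.00 Frad 4.60 Fz 8.95
```

```bash
python3 -m crank '0.01 -0.0007 0 0 0 0 0; 0.01 -0.0007 0 0 0 0 0; 0.01 0 0 0 0 0 0; 0.01 0 0 0 0 0 0; 0.01 0 0 0 0 0 0; 0.01 0 0 0 0 0 0; 0.01 0 0 0 0 0 0; 0.01 0 0 0 0 0 0' 30 >/dev/null; python3 sb.py
```

```text
clk 21.22 r 0.0509 b 1.541 psi -156.7 z 0.0950 Ftan -6.28 Frad 4.40 Fz 10.00
```

The tangential force has climbed to -6 N with the bar barely turning, so it is on its stop. I'll release and rise.

```bash
python3 -m crank '0.02 0 0 0 0 0 0; 0.03 0 0 0 0 0 0; 0.04 0 0 0 0 0 0; 0.04 0 0 0 0 0 0; 0.04 0 0 0 0 0 0; 0.04 0 0 -0.003 0 0 0; 0.04 0 0 -0.008 0 0 0; 0.04 0 0 -0.015 0 0 0' 20 >/dev/null
python3 -m crank '0.04 0 0 -0.018 0 0 0; 0.04 0 0 -0.02 0 0 0; 0.04 0 0 -0.02 0 0 0; 0.04 0 0 -0.02 0 0 0; 0.04 0 0 -0.015 0 0 0; 0.04 0 0 -0.008 0 0 0; 0.04 0 0 0 0 0 0; 0.04 0 0 0 0 0 0' 20
python3 - <<'E'
from h import *
f,K,R,c=cam("wrist"); cv2.imwrite("pics/w6.png",f["pixels"][...,::-1])
P=cloud(f,K,R,c)
for lo,hi in((.12,.132),(.1,.113)):
    q=(P[...,2]>lo)&(P[...,2]<hi)&(f["depth"]>.1)&(f["pixels"].max(-1)<60); print(np.nanmedian(P[q],0))
p=np.nanmedian(P[q],0)[:2]-[.5828,.106]; print("b",np.arctan2(p[1],p[0])%(2*np.pi)-np.radians(206.8))
E
```

```text
clock: 22.55
position: [0.6042, 0.0611, 0.2212]
tool_rot: [-3.141, 0.0, -2.733]
force: [0.2, -0.1, -0.3]
grip_width: 0.04
finger_force: 0.0
[ 0.56676603 -0.0343246   0.12662584]
[ 0.60422297 -0.02950404  0.10615054]
b 1.2598486198406045
```

View pics/w6.png

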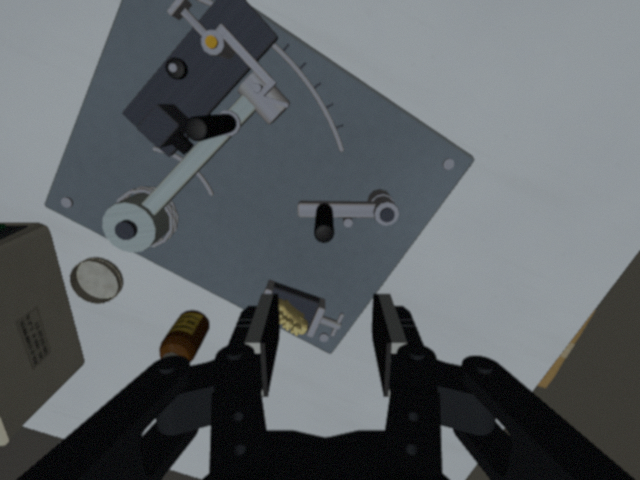

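The arm is still cocked with its pin in the claw at (258,90), the bar rests against its stop pin at (348,222), and all three bystanders look undisturbed. The second knob angle is void because its mask mixed in the other handle.

```bash
python3 -c "
from workcell import bot
print(bot.job_done())"
```

```text
the job is handed in; nothing more can be done
None
```

The striker arm is cocked and hanging on its catch, the safety bar is home against its stop, and I handed the job in at about 22.6 s; no verdict was returned.

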